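# Check a glass tumbler for chips on the light box

### The arm

A 6-joint arm with a two-finger parallel gripper is mounted at the origin on a cart in front of the work surface, level with it; the furniture and walls round the work are solid. World frame = base frame: x ahead of the robot, y to its left, z up, the work surface at z = 0. Lengths are in mm, angles in rad, forces in N, time in s.
With the tool pointing down it reaches from about 350 to 775 mm from the base axis. Payload 7.3 kg.
Tool frame: the origin (TCP) lies at the very end of the fingers, on their centre line; the grasp point (between the pads) lies 19 mm behind it; z points along the fingers, x is the direction in which the jaws open and shut, and the axes are right-handed (so a half turn about z gives the same grasp; the last joint's range is limited). The gripper opens to 92 mm and grips with 3 to 60 N. Pads are 19 mm wide; open, the fingers measure 130 mm over their backs; the gripper's body (75 mm by 190 mm) begins 47 mm behind the grasp point.
Start: joints at [-1.494, 0.342, 1.524, -0, 1.275, -0.146], TCP at [116.026, -512.038, 226.741] pointing down, gripper open.
Joint ranges: [-2.53, 2.53], [-0.77, 2.02], [0.04, 2.7], [-1, 4.14], [0.28, 2.66], [-3.11, 3.11]. Speed limits (rad/s): [2.57, 2.57, 3.14, 3.14, 3.14, 3.14].

### API

Orientations are given as [roll, pitch, yaw] about the fixed x, y, z axes, in that order (R = Rz(yaw) Ry(pitch) Rx(roll)).
In Python, from plant import bot, capture, camera_params gives the robot as it stands.
- The arm moves only by the shell command python3 -m jog 'ROWS' [OPENING]. ROWS is a JSON object of lists of equal length, an entry for each row: "xyz": the shift along the world's x, y, z as a fraction of full scale, a list of three; "angular": the turn, a rotation vector about the world's x, y, z as a fraction of full scale, a list of three. In form: {"xyz": [[x, y, z], ...], "angular": [[wx, wy, wz], ...]}. A call has 1 to 10 rows; each row shifts and turns the pose as measured when the row begins; what a row does not reach is not made up. Full scale, the value 1, is 2 cm for a shift and 6 degrees for a turn. A row lasts 1/10 s, in which the tool goes at most 50 mm and 8.59 degrees, less where a joint would pass 70% of its speed; a pose out of reach is approached as far as the arm can. A call with a number of a shift or a turn outside -1 to 1 is refused whole. A call with a gripper value outside its range is refused whole. OPENING is the closure, from -1 (fully open) to 1 (shut), set as the call begins (- or left out, the last holds). The fingers move at their own pace and stop on an object; the grip force is fixed at half the most. Time passes only in rows, so rows that do not move let the fingers close. It gives the time, the measured TCP pose, the force and the opening at its end, in the units of the state.
- bot.get_obs(): the state, without advancing time (a new reading comes with each control period).
- capture(name): name is "scene" or "top" or "wrist"; returns the picture (384x512x3 uint8, red, green, blue); there is no depth.
- camera_params(name): a dict with "fx", "fy", "cx", "cy" (pixels), "rvec" (rotation vector, rad) and "tvec" (3), from world to camera coordinates, as OpenCV has them. Camera axes: x right, y down, z forward; pixel columns grow to the right and rows downward; lengths in mm; the calibration is good to about 2 mm. A picture is of the moment at which its call begins: read the wrist's pose just before it. camera_params takes no time and is no camera call; for the wrist camera it gives the pose at the moment of the call.
- bot.close_job(): hands the job in, once; it reports no verdict.
The state is a dict: "time": time; "joint_positions": joint angles; "dq": joint speeds; "tau": joint torques, N m; "tool_pos": TCP position; "tcp_rot": TCP orientation; "contact_force": force on the tool from outside, world axes, zero at the start; "moment": the same for the moment, N m; "grip_width": finger opening in mm.
Only numpy, scipy, OpenCV 4.12 (cv2) and the standard library are available. Lean on these libraries where they do the work, as an engineer would, in place of code of your own. Each camera call takes 0.05 s, during which the arm holds its last target.

### The job

Check the glass that stands on the light box's orange ring for chips: pull the light's knob out until it clicks and stays out, slide the glass along the top into the ring on the lit window, and let go so that it stands there untouched for two seconds with the light on. Then slide it on into the green ring, let go, and push the knob fully home to switch the light off. The glass may be cracked, so never lift or tip it, and leave everything else where it is.

Things in the scene. Friction and masses are not known exactly. Their poses are not given: they have to be found in the camera images.
- lightbox: Light box fixed on the table, 200 mm deep (x), 410 mm long (y), 60 mm high: aluminium, smooth flat dark-grey top with a flush opal window 150 mm square that glows while the light is on. Origin: centre of its underside. Its x points away from the robot, square to the front face (at x = -100 mm, with the knob at y = 0), its y along its length; its yaw varies by 0.22 rad either way.
- knob (a point): Middle of the round black grip of the light's push-pull knob, on its axis, 34 mm above the table; moves with it. Grip: 25 to 29 mm in diameter, 19 mm long (9.5 mm before and behind this point). Pushed home, this point is 20.5 mm in front of the front face, with 11 mm free behind the grip. Axes as the light box: pull along -x, push along +x.
- switch (a joint): How far the knob is out, m: 0 = pushed home, light off; 0.012 = fully out, light on (a green band shows on the shaft, the window glows). An over-centre spring snaps it to whichever end is nearer and holds it there: it takes about 6 N to start it from either end, less and less towards the middle (0.006). It stops hard at both ends.
- lit_circle (a point): Centre of the thin dark ring on the window, on the top's surface, 60 mm above the table. All three rings are flat marks 84 mm wide inside, in one row along the light box's y (at its x = +15 mm): this one in the middle, the orange and the green 145 mm to either side; which is on which side varies.
- ring_in_mark (a point): Centre of the orange ring (glasses still to be checked), on the surface of the top, 60 mm above the table.
- ring_out_mark (a point): Centre of the green ring (checked glasses), on the surface of the top, 60 mm above the table.
- glass_center (a point): The glass to be checked: a ribbed, clear green-tinted open tumbler, 97 mm tall, 70 mm across the rim, 58 mm across the foot, about 0.24 kg, standing upright on the light box in the orange ring. The point is on its axis half-way up (48.5 mm above its foot); it is about 65 mm across there. Its z axis points up.
- tumbler_a: Like glass, 70 x 97 mm, standing on the table to the right of the light box; origin at its foot. Leave alone.
- tumbler_b: Another such glass beside it. Leave alone.
- holder: Brass candle holder without candle, 125 mm across, 135 mm tall, on the table to the right; origin at its foot. Leave alone.
- jar_coral: Big glass jar of coral candles, 193 mm across, 269 mm tall, on the table at the far left; origin at its foot. Leave alone.
- counter_bell: Brass counter bell, 71 mm across, 62 mm tall, on the table to the left; origin at its foot. Leave alone.
- marker: Red and white marker pen, 135 mm long, lying on the table at the front right. Leave alone.
- tape_roll: Roll of tape, 104 mm across, 25 mm tall, lying on the table at the front right. Leave alone.
- matchbox: Red box of matches, 62 x 110 x 22 mm, on the table at the front left. Leave alone.
- tealight_a: Tealight with cream wax, 38 mm across, 18 mm tall, on the table at the front left. Leave alone.
- tealight_b: Tealight with red wax, 38 mm across, 19 mm tall, beside it. Leave alone.
Mind the look-alikes: they are no part of the job. What is shaped like the part that bears glass_center but turquoise is not meant.

How it is judged (in metres and radians):
On the way, in this order (a step that is already met when the one before it is completed fails the run):
1. the knob is pulled out to its detent and the light is on (value of joint switch above 0.0105 m), for 0.3 s.
2. with the light on, the glass stands wholly inside the window's ring, let go of and still, for two seconds (1.7 s are enough) (value of joint switch above 0.0105 m and horizontal distance between glass_center and lit_circle below 0.013 m and contact force between the fingers and glass below 0.1 N and linear speed of glass below 0.01 m/s), for 1.7 s.
3. the glass stands wholly inside the green ring, let go of (horizontal distance between glass_center and ring_out_mark below 0.013 m and contact force between the fingers and glass below 0.1 N), for 0.2 s.
At the end, for the whole second after the job is handed in: The knob is home (within 1.5 mm), and the glass stands upright and still on the light box with its foot wholly inside the green ring (its axis within 13 mm of the ring's centre) (value of joint switch below 0.0015 m and horizontal distance between glass_center and ring_out_mark below 0.013 m and angle between glass_center's own z axis and vertical below 0.05 rad and height (world z) of glass_center above 0.104 m and linear speed of glass below 0.01 m/s); the robot touches nothing.
It fails at once if the glass is lifted off the light box (its middle more than 8 mm above where it stands) or falls off it (height (world z) of glass_center above 0.1165 m or height (world z) of glass_center below 0.095 m).
It fails at once if the glass is tipped by more than about 14 degrees (angle between glass_center's own z axis and vertical above 0.25 rad).
It fails at once if another thing on the table is moved by more than 30 mm (distance of any of tumbler_a, tumbler_b, holder, jar_coral, counter_bell, marker, tape_roll, matchbox, tealight_a, tealight_b from where it was at the start of the episode above 0.03 m).
It also fails if it takes over 67 s, if anything falls off the work surface, if the arm or the gripper's body presses on something with over 40 N, if the wrist force passes 120 N, or if a joint passes its speed limit or range.

## Working session

There is one attempt and no reset: what is moved stays moved. The work goes in short steps, Python scripts to look and compute and a shell command to move; the robot and the scene stay as the last step left them, time stands still between calls to the robot, and variables do not carry over. Pictures are saved under pics/ and viewed, and the job is handed in when it is done.

```bash
mkdir -p pics; ls
python3 - <<'E'
from plant import bot,capture,camera_params
import cv2
o=bot.get_obs();print(o)
for n in("scene","top","wrist"):
    p=camera_params(n);print(n,p);im=capture(n);cv2.imwrite(f"pics/{n}0.png",im[:,:,::-1])
E
```

```text
pics
{'time': 0.0, 'joint_positions': array([-1.49400921e+00,  3.42717182e-01,  1.52503646e+00, -6.90196883e-05,
        1.27543759e+00, -1.45981263e-01]), 'dq': array([-0.00098602,  0.00084608, -0.00025899,  0.00049391,  0.00247823,
       -0.00035105]), 'tau': array([-1.76540649e-03, -4.31245565e+01, -2.44220263e+01,  7.16583082e-02,
        5.58322587e-02, -9.73074975e-05]), 'tool_pos': array([ 115.96558108, -511.58925981,  226.04107924]), 'tcp_rot': array([-3.14142542e+00,  1.59117645e-03, -1.34800767e+00]), 'contact_force': array([ 0.00732413, -1.10520722, -0.5133711 ]), 'moment': array([ 0.02779329, -0.01340167,  0.07897574]), 'grip_width': 91.72678538143971}
scene {'fx': 370.32572369907564, 'fy': 370.32572369907564, 'cx': 255.60205255824027, 'cy': 188.02732063603776, 'rvec': array([ 0.7178644 , -2.53363192,  1.21096005]), 'tvec': array([ 424.51550555,  244.52004245, 1006.35016646])}
top {'fx': 482.27322974026066, 'fy': 482.27322974026066, 'cx': 264.1329527656063, 'cy': 194.81339212525356, 'rvec': array([ 2.1667918 , -2.20395739,  0.08615638]), 'tvec': array([   4.31422525,  535.77147604, 1624.30212691])}
wrist {'fx': 307.94662187501706, 'fy': 307.94662187501706, 'cx': 249.51622727403964, 'cy': 192.6703058275433, 'rvec': array([-2.27233546,  1.81494565,  0.26237839]), 'tvec': array([-523.88522035,  -36.34008494,  390.76818232])}
```

View pics/scene0.png

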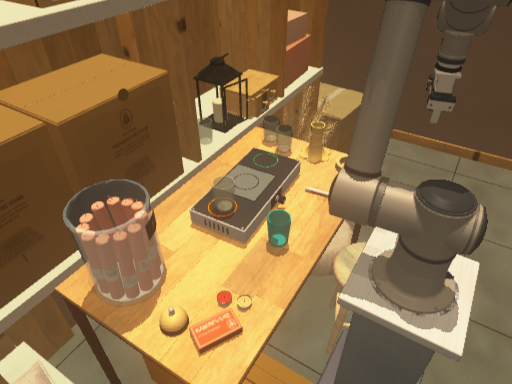

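View pics/top0.png

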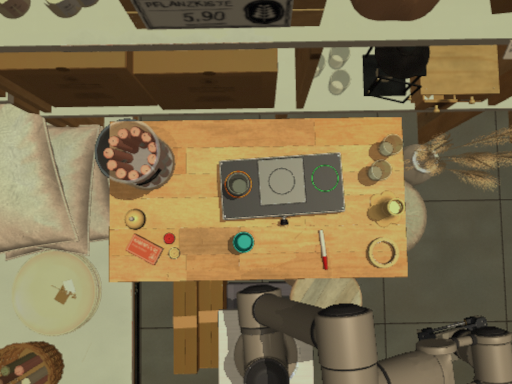

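View pics/wrist0.png

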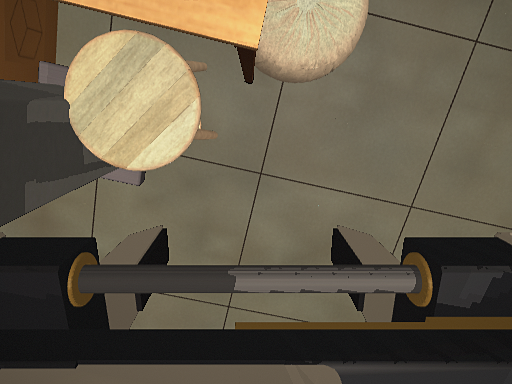

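The top view shows the clear glass in the orange ring at (238,185), the dark lit ring at (282,181) and the green ring at (325,178). The knob is at (284,221), and the turquoise look-alike tumbler stands on the table at (243,242). The other two tumblers, at (375,173) and (386,148), are also on the table. By the description I want the clear glass on the orange ring. I'll check that in a close crop.

```bash
cat > h.py <<'E'
import numpy as np,cv2
from plant import bot,capture,camera_params
def ray(p,uv):
    R,_=cv2.Rodrigues(np.array(p['rvec']));C=-R.T@p['tvec']
    d=R.T@np.array([(uv[0]-p['cx'])/p['fx'],(uv[1]-p['cy'])/p['fy'],1.]);return C,d
def at(p,uv,z):
    C,d=ray(p,uv);return C+d*(z-C[2])/d[2]
def proj(p,X):
    K=np.array([[p['fx'],0,p['cx']],[0,p['fy'],p['cy']],[0,0,1.]])
    return cv2.projectPoints(np.float64(X).reshape(-1,3),p['rvec'],p['tvec'],K,None)[0].reshape(-1,2)
def save(im,name,box=None,s=1):
    if box: im=im[box[1]:box[3],box[0]:box[2]]
    im=cv2.resize(im,None,fx=s,fy=s,interpolation=cv2.INTER_CUBIC);cv2.imwrite(f"pics/{name}.png",im[:,:,::-1])
E
python3 - <<'E'
from h import *
im=cv2.imread('pics/top0.png')[:,:,::-1]
save(im,'topc',(210,145,355,255),5.4)
p=camera_params('top')
for uv in [(282,181)]: print(at(p,uv,60))
im=cv2.imread('pics/scene0.png')[:,:,::-1]
save(im,'scc',(185,140,310,250),5.4)
E
```

```text
[577.94803399 -64.9499653   60.        ]
```

View pics/topc.png

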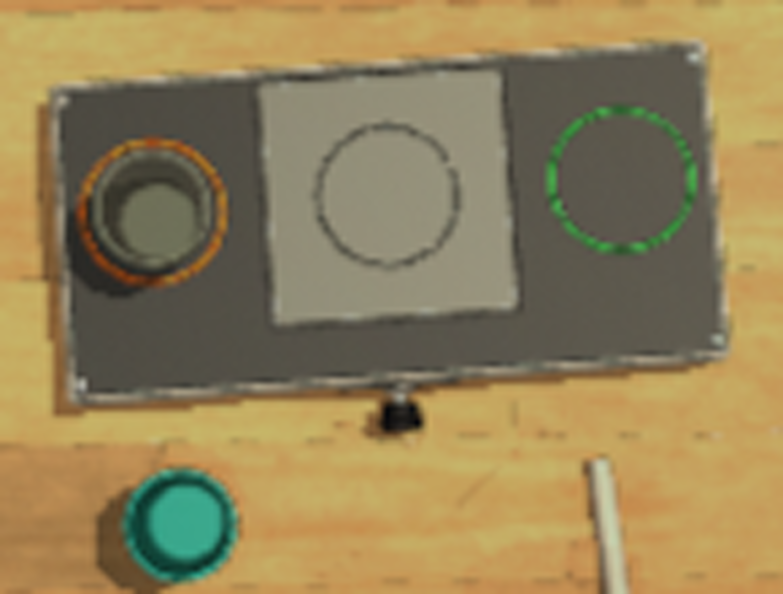

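View pics/scc.png

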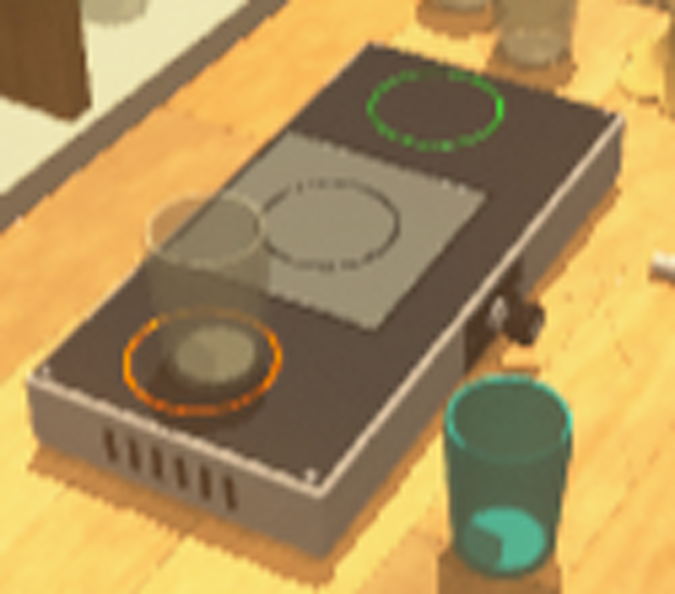

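The crop confirms it: the clear glass (rim about (152,209), foot about (157,222) in the crop) stands in the orange ring. The turquoise tumbler is on the table at (180,525). Next I'll turn these pixels into positions.

Run:
```python
from h import *
p=camera_params('top')
f=lambda c:((c[0]+.5)/5.4-.5+210,(c[1]+.5)/5.4-.5+145)
for n,c,z in [('or',(153,212),60),('lit',(388,196),60),('gr',(622,180),60),('rim',(152,209),157),('foot',(157,222),63),('TL',(53,90),60),('TR',(703,45),60),('BR',(727,355),60),('BL',(72,403),60),('knob',(401,414),34),('turqrim',(180,525),97),('marker',(600,462),8)]:
    print(n,at(p,f(c),z).round(1))
ps=camera_params('scene')
g=lambda c:((c[0]+.5)/5.4-.5+185,(c[1]+.5)/5.4-.5+140)
for n,c,z in [('or',(203,362),60),('lit',(331,225),60),('gr',(435,110),60),('knob',(525,321),34),('rim',(207,231),157),('turq rim',(508,430),97)]:
    print(n,at(ps,g(c),z).round(1))
```

```text
or [570.9  82.1  60. ]
lit [578.4 -63.1  60. ]
gr [ 585.9 -207.9   60. ]
rim [563.1  77.8 157. ]
foot [564.3  79.5  63. ]
TL [647.8 142.9  60. ]
TR [ 669.2 -260.4   60. ]
BR [ 476.6 -269.6   60. ]
BL [454.  133.3  60. ]
knob [444.3 -69.6  34. ]
turqrim [379.2  66.6  97. ]
marker [ 412.3 -196.1    8. ]
or [568.6  84.7  60. ]
lit [575.7 -61.4  60. ]
gr [ 584.8 -203.8   60. ]
knob [442.  -70.6  34. ]
rim [560.3  82.  157. ]
turq rim [373.9  77.4  97. ]
```

The box yaw is about 0.052 rad and the lit ring is near (577.5,-62.5). The knob comes out at (442,-70), which matches its predicted place from the box, 120.5 mm in front of the centre. Next I'll move above the knob with the jaw axis along the box's y (tool yaw -1.519).

```bash
python3 -m jog '{"xyz":[[0.7,0.95,0],[0.7,0.95,0],[0.7,0.95,0],[0.7,0.95,0],[0.7,0.95,0],[0.7,0.95,0],[0.7,0.95,0],[0.7,0.95,0],[0.7,0.95,0],[0.7,0.95,0]],"angular":[[0,0,-0.8],[0,0,-0.8],[0,0,0],[0,0,0],[0,0,0],[0,0,0],[0,0,0],[0,0,0],[0,0,0],[0,0,0]]}' -1
```

```text
time: 1.15
tool_pos: [258.0, -314.6, 223.3]
tcp_rot: [3.14, 0.006, -1.528]
contact_force: [-0.7, -0.5, -0.1]
grip_width: 91.9
```

```bash
python3 -m jog '{"xyz":[[0.7,0.95,0],[0.7,0.95,0],[0.7,0.95,0],[0.7,0.95,0],[0.7,0.95,0],[0.7,0.95,0],[0.7,0.95,0],[0.7,0.95,0],[0.7,0.95,0],[0.7,0.95,-0.3]],"angular":[[0,0,0],[0,0,0],[0,0,0],[0,0,0],[0,0,0],[0,0,0],[0,0,0],[0,0,0],[0,0,0],[0,0,0]]}' -
```

```text
time: 2.15
tool_pos: [402.1, -115.0, 216.6]
tcp_rot: [3.14, 0.007, -1.529]
contact_force: [-0.4, -0.2, -0.9]
grip_width: 91.7
```

```bash
python3 -m jog '{"xyz":[[0.7,0.75,-0.8],[0.7,0.75,-0.8],[0.6,0.75,-0.8],[0,0,-0.8],[0,0,-0.8],[0,0,0]],"angular":[[0,0,0.1],[0,0,0],[0,0,0],[0,0,0],[0,0,0],[0,0,0]]}' -
python3 - <<'E'
from h import *
p=camera_params('wrist');im=capture('wrist');save(im,'w1',None,1.5)
t=bot.get_obs();print(t['tool_pos'],t['tcp_rot'])
k=np.array([442.2,-69.5,34]);print(proj(p,[k,[577.5,-62.5,60],t['tool_pos']])*1.5)
import pickle;pickle.dump(p,open('w1.p','wb'))
E
```

```text
time: 2.75
tool_pos: [444.3, -64.6, 132.8]
tcp_rot: [3.139, 0.008, -1.513]
contact_force: [0.4, 0.1, -0.5]
grip_width: 91.7
[444.94035317 -64.92462359 133.79170499] [ 3.14058292  0.00735913 -1.51297058]
[[384.22638454 291.741974  ]
 [388.7204076   16.38405977]
 [375.80759    361.73704347]]
```

View pics/w1.png

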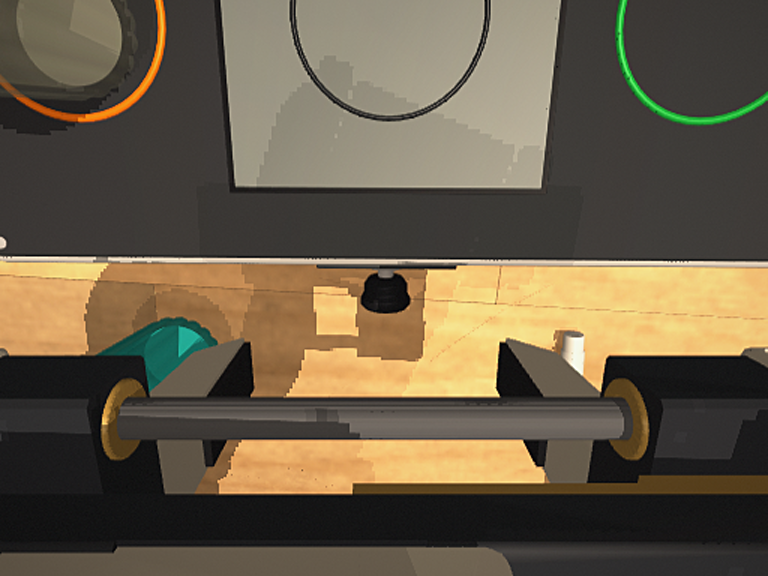

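The wrist view shows the knob grip at (386,293) against a predicted (384,292), so the estimate holds. The turquoise glass is clear of the left finger. I'll descend onto the knob.

```bash
python3 -m jog '{"xyz":[[-0.1,-0.2,-1],[0,0,-1],[0,0,-1],[0,0,-1],[0,0,-0.9],[0,0,-0.9],[0,0,0]],"angular":[[0,-0.05,0],[0,0,-0.05],[0,0,0],[0,0,0],[0,0,0],[0,0,0],[0,0,0]]}' -
python3 - <<'E'
from h import *
p=camera_params('wrist');im=capture('wrist');save(im,'w2',None,1.5)
t=bot.get_obs();print(t['tool_pos'],t['tcp_rot'])
E
```

```text
time: 3.5
tool_pos: [448.1, -72.2, 21.3]
tcp_rot: [-3.124, 0.002, -1.521]
contact_force: [0.1, 0.2, -0.1]
grip_width: 91.7
[448.89225247 -72.45365712  22.29778279] [-3.12209772e+00  8.41033411e-04 -1.52058505e+00]
```

View pics/w2.png

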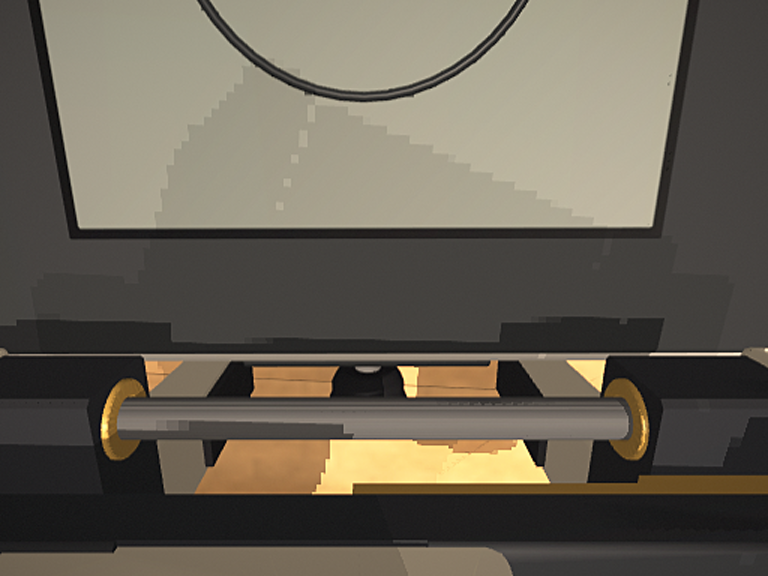

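```bash
python3 -m jog '{"xyz":[[-0.3,0.13,-0.3],[0,0,0],[0,0,0]],"angular":[[-0.19,0,0],[0,0,0],[0,0,0]]}' -
```

```text
time: 3.85
tool_pos: [445.8, -71.2, 20.0]
tcp_rot: [-3.117, -0.022, -1.521]
contact_force: [0.7, -0.8, -0.1]
grip_width: 91.9
```

```bash
python3 -m jog '{"xyz":[[-0.15,0.08,-0.25],[0,0,0]],"angular":[[0.21,0.23,0],[0,0,0]]}' -
```

```text
time: 4.05
tool_pos: [444.1, -69.9, 16.4]
tcp_rot: [-3.138, 0.003, -1.521]
contact_force: [0.1, -0.4, 0.4]
grip_width: 91.6
```

Well placed. Closing on the knob.

```bash
python3 -m jog '{"xyz":[[-0.08,0,0],[0,0,0],[0,0,0],[0,0,0],[0,0,0],[0,0,0],[0,0,0],[0,0,0]],"angular":[[0,0,0],[0,0,0],[0,0,0],[0,0,0],[0,0,0],[0,0,0],[0,0,0],[0,0,0]]}' 1
```

```text
time: 4.85
tool_pos: [442.8, -70.4, 16.7]
tcp_rot: [-3.138, 0.003, -1.521]
contact_force: [0.3, -0.2, 0.0]
grip_width: 32.4
```

```bash
python3 -m jog '{"xyz":[[0,0,0],[0,0,0],[0,0,0]],"angular":[[0,0,0],[0,0,0],[0,0,0]]}' 1
```

```text
time: 5.15
tool_pos: [442.8, -70.0, 16.7]
tcp_rot: [-3.138, 0.003, -1.522]
contact_force: [-0.3, 1.1, 0.8]
grip_width: 26.4
```

```bash
python3 -m jog '{"xyz":[[-0.25,-0.013,0],[-0.25,-0.013,0],[-0.2,-0.01,0]],"angular":[[0,0,0],[0,0,0],[0,0,0]]}' -;python3 -m jog '{"xyz":[[0,0,0],[0,0,0]],"angular":[[0,0,0],[0,0,0]]}' -
```

```text
time: 5.45
tool_pos: [430.6, -70.9, 16.9]
tcp_rot: [-3.133, 0.003, -1.522]
contact_force: [10.8, 7.7, -5.7]
grip_width: 26.9
time: 5.65
tool_pos: [430.8, -70.7, 16.8]
tcp_rot: [-3.131, 0.003, -1.523]
contact_force: [1.5, 2.1, -3.0]
grip_width: 26.8
```

The TCP moved 12 mm. I'll check the light before releasing.

Run:
```python
from h import *
im=capture('wrist');save(im,'w3',None,1.5)
```

```text
(no output)
```

View pics/w3.png

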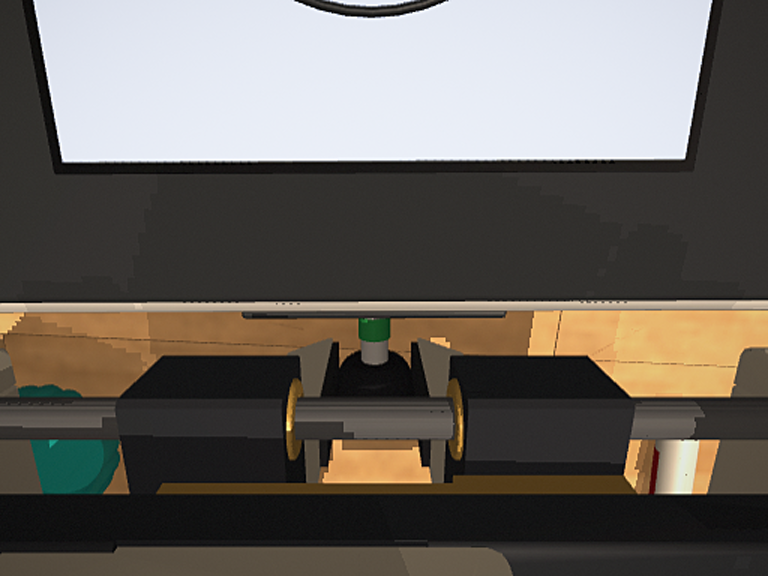

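```bash
python3 -m jog '{"xyz":[[0,0,0],[0,0,0],[0,0,0],[0,0,0],[0,0,0],[0,0,0],[0,0,0],[0,0,0]],"angular":[[0,0,0],[0,0,0],[0,0,0],[0,0,0],[0,0,0],[0,0,0],[0,0,0],[0,0,0]]}' -1
```

```text
time: 6.5
tool_pos: [429.7, -71.2, 17.0]
tcp_rot: [-3.133, 0.002, -1.522]
contact_force: [-0.6, -0.0, -0.0]
grip_width: 86.2
```

The window glows and the green band shows at (374,329), so the light is on. I'll lift straight up.

```bash
python3 -m jog '{"xyz":[[0,0,0.8],[0,0,0.9],[0,0,0.9],[0,0,0.9],[0,0,0.9],[0,0,0.9],[0,0,0.9],[0,0,0.9],[0,0,0.9],[0,0,0.9]],"angular":[[0,0,0],[0,0,0],[0,0,0],[0,0,0],[0,0,0],[0,0,0],[0,0,0],[0,0,0],[0,0,0],[0,0,0]]}' -
python3 - <<'E'
from h import *
im=capture('top');save(im,'t4',(190,130,360,260),4.6)
p=camera_params('wrist');im=capture('wrist');save(im,'w4',None,1.5)
t=bot.get_obs();print(t['tool_pos'],t['tcp_rot'])
E
```

```text
time: 7.5
tool_pos: [426.2, -70.0, 199.5]
tcp_rot: [-3.14, 0.005, -1.522]
contact_force: [1.0, -0.6, -1.0]
grip_width: 92.0
[427.57646845 -70.49125705 200.6786846 ] [-3.13607616  0.0033512  -1.52211276]
```

View pics/w4.png

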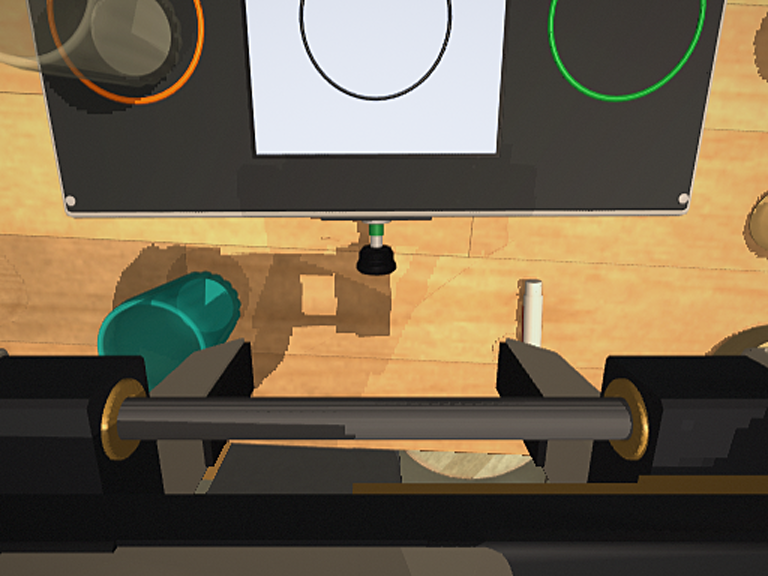

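View pics/t4.png

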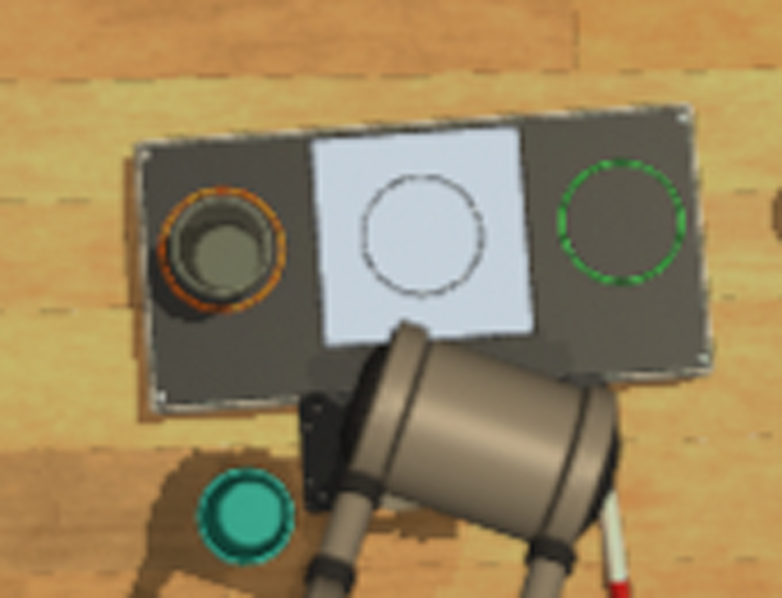

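The light stays on: the window is lit, and the glass still stands in the orange ring at crop (225,248). I'll move in front of the glass for a closer measurement.

```bash
python3 -m jog '{"xyz":[[0.4,0.9,0],[0.4,0.9,0],[0.4,0.9,0],[0.4,0.9,0],[0.4,0.9,0],[0.4,0.9,0],[0.4,0.9,0],[0.4,0.9,0],[0,0,0]],"angular":[[0,0,0],[0,0,0],[0,0,0],[0,0,0],[0,0,0],[0,0,0],[0,0,0],[0,0,0],[0,0,0]]}' -
python3 - <<'E'
from h import *
t=bot.get_obs();print(t['tool_pos'],t['tcp_rot'])
p=camera_params('wrist');im=capture('wrist');save(im,'w5',None,1.5)
import pickle;pickle.dump(p,open('w5.p','wb'))
print(proj(p,[[563.5,79.5,60],[563.5,79.5,157],[570,83,60]])*1.5)
E
```

```text
time: 8.5
tool_pos: [489.7, 79.0, 191.7]
tcp_rot: [3.136, 0.004, -1.525]
contact_force: [0.3, 1.0, 0.4]
grip_width: 91.7
[489.71816039  78.96890944 191.65174439] [ 3.13633663  0.00434449 -1.52467396]
[[380.38270517 154.29827287]
 [382.39452845 156.05651109]
 [375.07439433 142.6991956 ]]
```

View pics/w5.png

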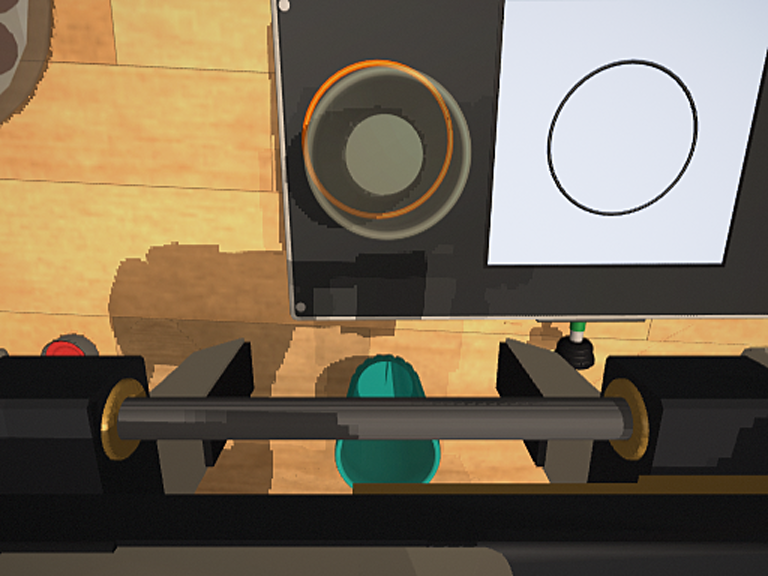

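Run:
```python
from h import *
import pickle;p=pickle.load(open('w5.p','rb'))
for n,c,z in [('rim',(388,154),157),('foot',(385,155),62),('or',(378,139),60),('lit',(622,138),60)]: print(n,at(p,((c[0]+.5)/1.5-.5,(c[1]+.5)/1.5-.5),z).round(1))
```

```text
rim [564.5  77.4 157. ]
foot [563.4  76.9  62. ]
or [572.3  81.5  60. ]
lit [579.5 -63.4  60. ]
```

```bash
python3 -m jog '{"xyz":[[0.9,0,0],[0.9,0,0],[0.9,0,0],[0.9,0,0],[0,0,0]],"angular":[[0,0,0],[0,0,0],[0,0,0],[0,0,0],[0,0,0]]}' -;python3 - <<'E'
from h import *
t=bot.get_obs();print(t['tool_pos'],t['tcp_rot'])
E
```

```text
time: 9.05
tool_pos: [559.8, 73.9, 187.9]
tcp_rot: [3.128, 0.002, -1.526]
contact_force: [0.1, -0.2, 0.2]
grip_width: 91.8
[559.81368398  73.89846167 187.9384714 ] [ 3.12814540e+00  2.24551132e-03 -1.52620501e+00]
```

```bash
python3 -m jog '{"xyz":[[0.2,0.18,-0.6],[0,0,0]],"angular":[[0,-0.13,0],[0,0,0]]}' -
```

```text
time: 9.25
tool_pos: [562.1, 75.8, 174.4]
tcp_rot: [3.139, 0.001, -1.528]
contact_force: [0.2, 0.7, -0.2]
grip_width: 91.8
```

```bash
python3 -m jog '{"xyz":[[0.08,0.09,-0.3],[0,0,-0.8],[0,0,-0.8],[0,0,-0.8],[0,0,-0.7],[0,0,0]],"angular":[[0,0,0.05],[0,0,0],[0,0,0],[0,0,0],[0,0,0],[0,0,0]]}' -
python3 - <<'E'
from h import *
t=bot.get_obs();print(t['tool_pos'],t['tcp_rot'])
p=camera_params('wrist');im=capture('wrist');save(im,'w6',None,1.5)
E
```

```text
time: 9.85
tool_pos: [560.4, 76.1, 105.3]
tcp_rot: [3.137, 0.001, -1.521]
contact_force: [0.1, 0.4, 0.6]
grip_width: 91.8
[560.35246054  76.06332354 105.30016727] [ 3.13740716e+00  6.07671095e-04 -1.52148999e+00]
```

View pics/w6.png

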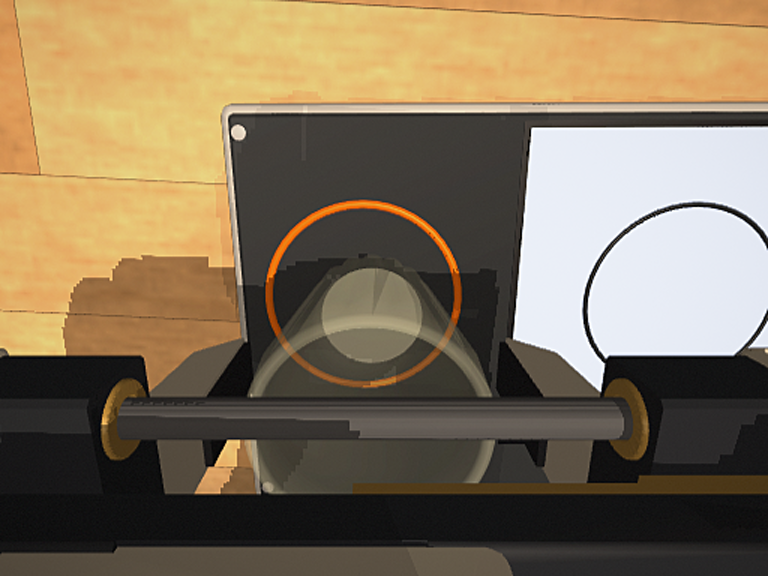

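The glass is centred between the fingers (rim spans 250–494 px, fingers at 245 and 500). Small x correction, then close.

```bash
python3 -m jog '{"xyz":[[0.17,0.05,-0.1],[0,0,0]],"angular":[[0,0,0],[0,0,0]]}' -; python3 -m jog '{"xyz":[[0,0,0],[0,0,0],[0,0,0],[0,0,0],[0,0,0],[0,0,0],[0,0,0]],"angular":[[0,0,0],[0,0,0],[0,0,0],[0,0,0],[0,0,0],[0,0,0],[0,0,0]]}' 1
```

```text
time: 10.1
tool_pos: [565.3, 77.0, 105.9]
tcp_rot: [3.141, 0.0, -1.521]
contact_force: [0.8, 0.1, 0.3]
grip_width: 91.7
time: 10.8
tool_pos: [566.2, 77.1, 107.7]
tcp_rot: [-3.139, 0.0, -1.521]
contact_force: [1.3, -0.6, -0.4]
grip_width: 67.5
```

```bash
python3 -m jog '{"xyz":[[0,0,-0.05],[0,0,0]],"angular":[[0,0,0],[0,0,0]]}' -
python3 - <<'E'
from h import *
im=capture('scene');save(im,'s7',(185,120,310,240),5)
for i in range(1): t=bot.get_obs();print(t['tool_pos'],t['contact_force'])
E
```

```text
time: 11.0
tool_pos: [566.7, 77.2, 107.8]
tcp_rot: [-3.137, 0.0, -1.521]
contact_force: [1.0, -0.1, -1.6]
grip_width: 67.5
[566.67774509  77.21293572 107.69701224] [0.358571   0.48134897 1.82293404]
```

View pics/s7.png

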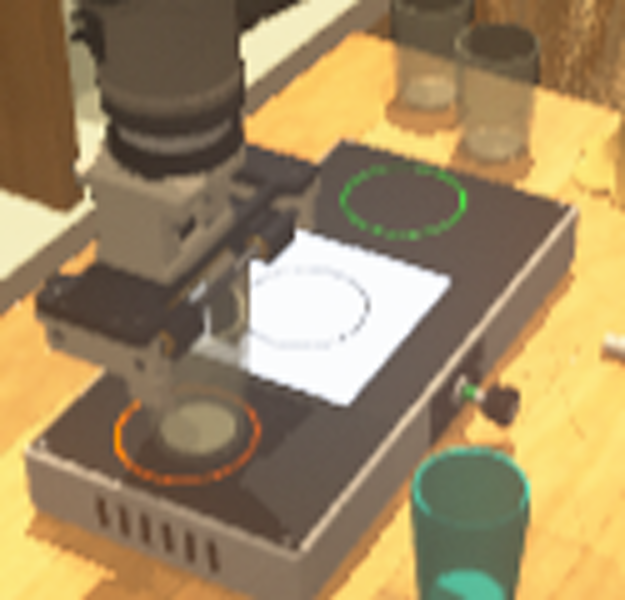

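```bash
python3 -m jog '{"xyz":[[0.03,-0.3,-0.05],[0.05,-0.5,-0.04],[0.05,-0.5,-0.04],[0.05,-0.5,-0.04],[0.05,-0.5,-0.04]],"angular":[[0,0,0],[0,0,0],[0,0,0],[0,0,0],[0,0,0]]}' -
```

```text
time: 11.55
tool_pos: [573.9, 35.5, 107.9]
tcp_rot: [-3.128, 0.008, -1.519]
contact_force: [-0.6, 4.5, 5.6]
grip_width: 67.6
```

```bash
python3 -m jog '{"xyz":[[0.0,-0.5,-0.02],[0.02,-0.5,-0.02],[0.02,-0.5,-0.02],[0.02,-0.5,-0.02],[0.02,-0.5,-0.02],[0.02,-0.5,-0.02]],"angular":[[0,0.1,0],[0,0,0],[0,0,0],[0,0,0],[0,0,0],[0,0,0]]}' -
```

```text
time: 12.15
tool_pos: [577.7, -25.8, 108.0]
tcp_rot: [-3.133, 0.013, -1.519]
contact_force: [-0.2, 3.5, 5.5]
grip_width: 67.9
```

```bash
python3 -m jog '{"xyz":[[0.02,-0.5,-0.02],[0.02,-0.5,-0.02],[0.02,-0.5,-0.02],[0,-0.3,-0.02],[0,0,0]],"angular":[[-0.1,0.08,0],[0,0,0],[0,0,0],[0,0,0],[0,0,0]]}' -
python3 - <<'E'
from h import *
t=bot.get_obs();print(t['tool_pos'],t['tcp_rot'],t['contact_force'])
p=camera_params('wrist');im=capture('wrist');save(im,'w8',None,1.5)
import pickle;pickle.dump(p,open('w8.p','wb'))
E
```

```text
time: 12.65
tool_pos: [579.9, -65.0, 107.8]
tcp_rot: [-3.141, 0.003, -1.521]
contact_force: [-0.4, 1.6, 2.8]
grip_width: 67.2
[579.88132007 -65.03620328 107.78543082] [-3.14052108  0.00347382 -1.52089034] [-0.3796412   1.61362311  2.83539942]
```

View pics/w8.png

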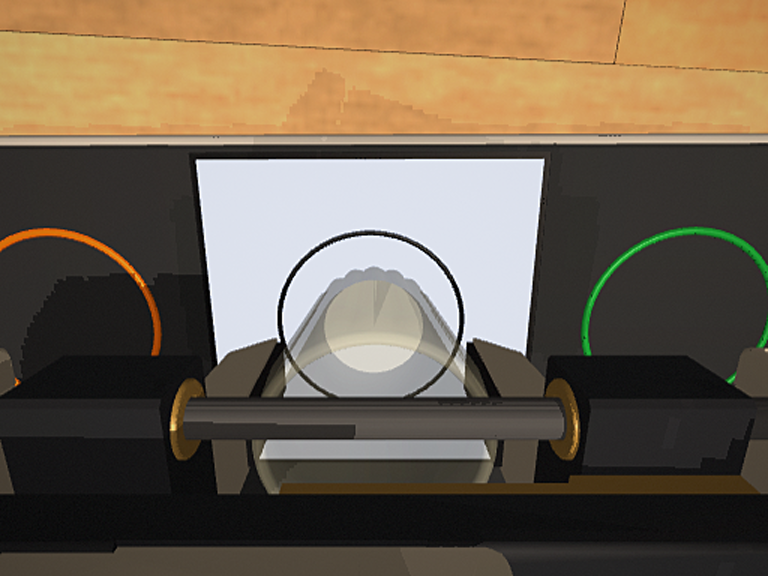

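The dark ring is centred near (371,317) and the foot disc near (374,325), about 4–5 mm short in x. I'll nudge it and release.

```bash
python3 -m jog '{"xyz":[[0.18,0.03,-0.01],[0,0,0]],"angular":[[0,0,0],[0,0,0]]}' -; python3 -m jog '{"xyz":[[0,0,0],[0,0,0],[0,0,0],[0,0,0],[0,0,0],[0,0,0],[0,0,0]],"angular":[[0,0,0],[0,0,0],[0,0,0],[0,0,0],[0,0,0],[0,0,0],[0,0,0]]}' -1
python3 - <<'E'
from h import *
p=camera_params('wrist');im=capture('wrist');save(im,'w9',None,1.5)
E
```

```text
time: 12.9
tool_pos: [582.8, -65.2, 108.0]
tcp_rot: [3.141, 0.002, -1.521]
contact_force: [0.4, 0.8, -1.8]
grip_width: 67.2
time: 13.6
tool_pos: [581.6, -65.7, 105.8]
tcp_rot: [3.137, 0.001, -1.52]
contact_force: [-1.0, 0.3, -0.3]
grip_width: 92.1
```

View pics/w9.png

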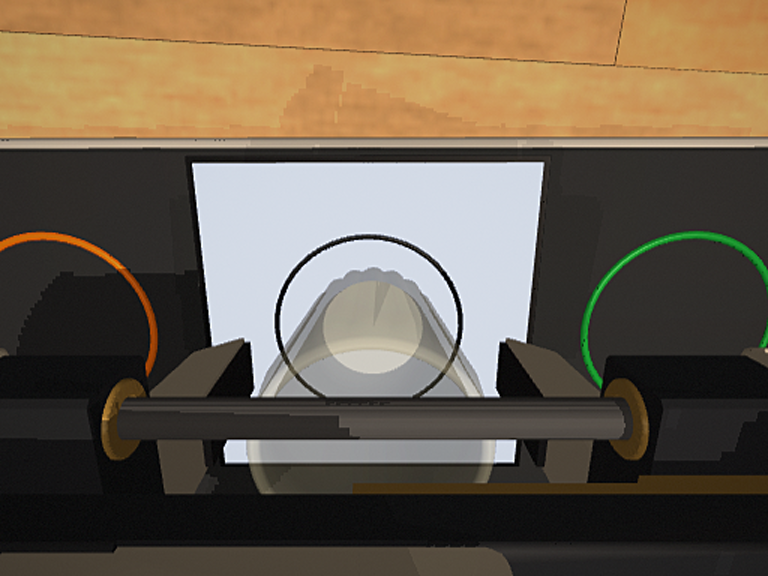

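The fingers are clear on both sides and the foot (373,327) is within about 3 mm of the ring centre (369,321). I'll hold for two seconds or more.

```bash
python3 -m jog '{"xyz":[[0,0,0],[0,0,0],[0,0,0],[0,0,0],[0,0,0],[0,0,0],[0,0,0],[0,0,0],[0,0,0],[0,0,0]],"angular":[[0,0,0],[0,0,0],[0,0,0],[0,0,0],[0,0,0],[0,0,0],[0,0,0],[0,0,0],[0,0,0],[0,0,0]]}' -
```

```text
time: 14.65
tool_pos: [581.7, -65.7, 106.0]
tcp_rot: [3.137, 0.001, -1.52]
contact_force: [0.3, 0.5, 0.9]
grip_width: 91.6
```

```bash
python3 -m jog '{"xyz":[[0,0,0],[0,0,0],[0,0,0],[0,0,0],[0,0,0],[0,0,0],[0,0,0],[0,0,0],[0,0,0],[0,0,0]],"angular":[[0,0,0],[0,0,0],[0,0,0],[0,0,0],[0,0,0],[0,0,0],[0,0,0],[0,0,0],[0,0,0],[0,0,0]]}' -
python3 - <<'E'
from h import *
im=capture('top');save(im,'t10',(190,130,360,260),4.6)
im=capture('scene');save(im,'s10',(185,110,310,240),4.6)
E
```

```text
time: 15.65
tool_pos: [581.7, -65.7, 106.0]
tcp_rot: [3.137, 0.001, -1.52]
contact_force: [-0.5, -0.4, 0.7]
grip_width: 91.7
```

View pics/s10.png

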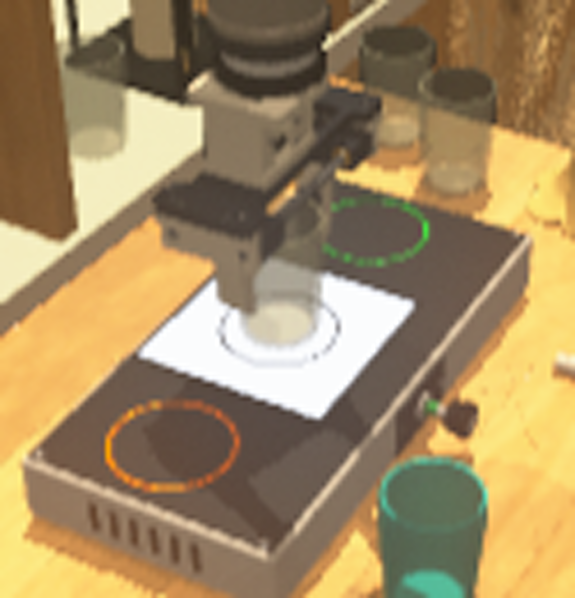

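The glass stands inside the lit ring (foot at crop (280,320), ring at (280,328)), and the light is on. It has been untouched for more than 2 s. I'll re-grip.

```bash
python3 -m jog '{"xyz":[[0,0,0],[0,0,0],[0,0,0],[0,0,0],[0,0,0],[0,0,0],[0,0,0],[0,0,0]],"angular":[[0,0,0],[0,0,0],[0,0,0],[0,0,0],[0,0,0],[0,0,0],[0,0,0],[0,0,0]]}' 1
```

```text
time: 16.55
tool_pos: [581.7, -65.6, 106.0]
tcp_rot: [3.137, 0.001, -1.52]
contact_force: [0.4, 0.9, -0.4]
grip_width: 67.9
```

```bash
python3 -m jog '{"xyz":[[0.02,-0.3,-0.04],[0.03,-0.5,-0.03],[0.03,-0.5,-0.03],[0.03,-0.5,-0.03],[0.03,-0.5,-0.03],[0.03,-0.5,-0.03],[0.03,-0.5,-0.03]],"angular":[[0,0,0],[0,0,0],[0,0,0],[0,0,0],[0,0,0],[0,0,0],[0,0,0]]}' -
```

```text
time: 17.25
tool_pos: [588.2, -131.2, 106.1]
tcp_rot: [-3.139, 0.007, -1.519]
contact_force: [-0.9, 4.6, 6.2]
grip_width: 67.4
```

```bash
python3 -m jog '{"xyz":[[0.02,-0.5,-0.02],[0.02,-0.5,-0.02],[0.02,-0.5,-0.02],[0.02,-0.5,-0.02],[0.02,-0.5,-0.02],[0.02,-0.5,-0.02],[0.02,-0.4,-0.02],[0,0,0]],"angular":[[-0.07,0,0],[0,0,0],[0,0,0],[0,0,0],[0,0,0],[0,0,0],[0,0,0],[0,0,0]]}' -
python3 - <<'E'
from h import *
t=bot.get_obs();print(t['tool_pos'],t['tcp_rot'],t['contact_force'])
p=camera_params('wrist');im=capture('wrist');save(im,'w11',None,1.5)
E
```

```text
time: 18.05
tool_pos: [592.0, -205.3, 106.0]
tcp_rot: [-3.134, 0.0, -1.521]
contact_force: [0.0, 1.2, 3.1]
grip_width: 67.7
[ 592.04827331 -205.32185762  106.00673814] [-3.13447626e+00  2.12592231e-04 -1.52148405e+00] [0.01374332 1.20042795 3.08073015]
```

View pics/w11.png

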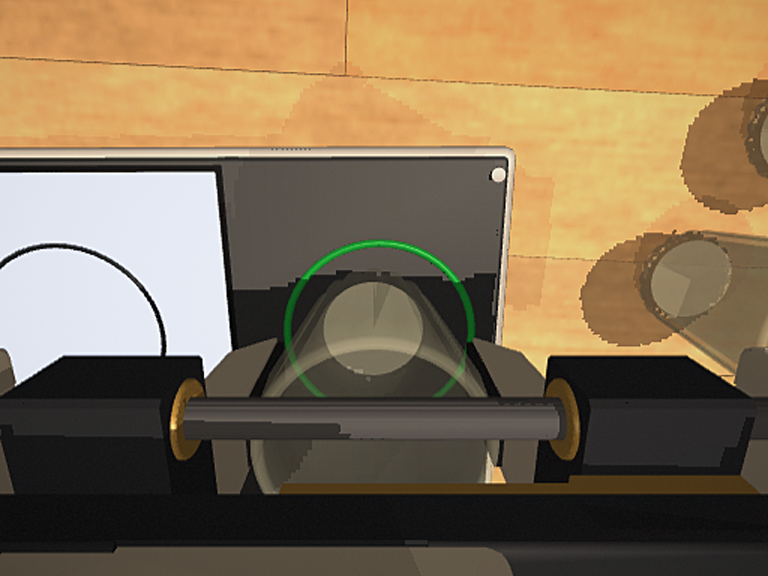

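The green ring is centred near (380,327) and the foot is at (373,329), so it needs about 3 mm more in -y. Then release.

```bash
python3 -m jog '{"xyz":[[0,-0.14,-0.01],[0,0,0]],"angular":[[0,0,0],[0,0,0]]}' -; python3 -m jog '{"xyz":[[0,0,0],[0,0,0],[0,0,0],[0,0,0],[0,0,0],[0,0,0],[0,0,0],[0,0,0]],"angular":[[0,0,0],[0,0,0],[0,0,0],[0,0,0],[0,0,0],[0,0,0],[0,0,0],[0,0,0]]}' -1
python3 - <<'E'
from h import *
p=camera_params('wrist');im=capture('wrist');save(im,'w12',None,1.5)
E
```

```text
time: 18.3
tool_pos: [592.1, -208.2, 106.0]
tcp_rot: [-3.134, -0.0, -1.521]
contact_force: [-0.2, -0.2, 2.1]
grip_width: 67.5
time: 19.1
tool_pos: [590.7, -208.2, 103.8]
tcp_rot: [-3.138, 0.0, -1.52]
contact_force: [0.5, -0.4, 0.5]
grip_width: 92.0
```

View pics/w12.png

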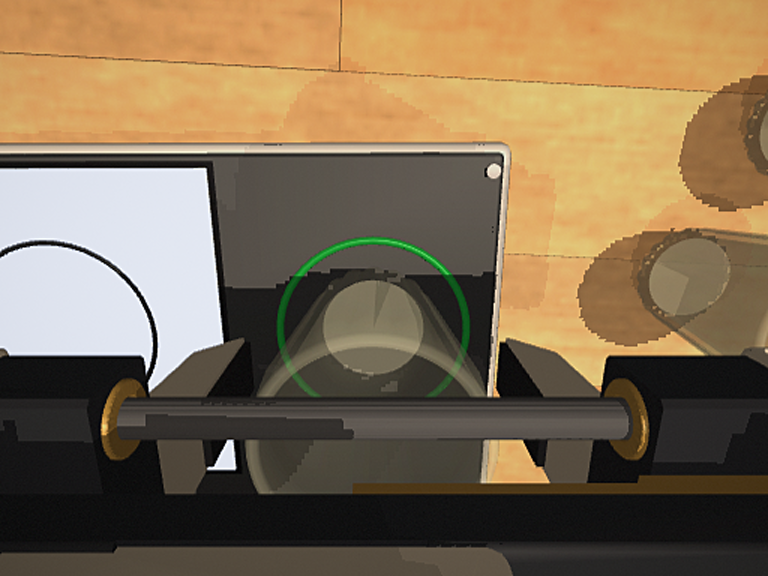

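The glass is centred in the green ring: foot (373,327), ring (373,326). The fingers are clear, so I'll lift straight up.

```bash
python3 -m jog '{"xyz":[[0,0,0.3],[0,0,0.7],[0,0,0.8],[0,0,0.9],[0,0,0.9],[0,0,0.9]],"angular":[[0,0,0],[0,0,0],[0,0,0],[0,0,0],[0,0,0],[0,0,0]]}' -
```

```text
time: 19.75
tool_pos: [589.1, -207.5, 196.0]
tcp_rot: [3.14, 0.003, -1.521]
contact_force: [0.3, 0.6, -0.2]
grip_width: 92.0
```

```bash
python3 -m jog '{"xyz":[[-0.85,0.73,0],[-0.85,0.73,0],[-0.85,0.73,0],[-0.85,0.73,0],[-0.85,0.73,0],[-0.85,0.73,0],[-0.85,0.73,0],[-0.85,0.73,0],[-0.85,0.73,0],[0,0,0]],"angular":[[0,0,0],[0,0,0],[0,0,0],[0,0,0],[0,0,0],[0,0,0],[0,0,0],[0,0,0],[0,0,0],[0,0,0]]}' -
```

```text
time: 20.75
tool_pos: [432.3, -73.0, 205.3]
tcp_rot: [-3.129, -0.004, -1.522]
contact_force: [-0.1, 0.8, -0.1]
grip_width: 91.8
```

```bash
python3 -m jog '{"xyz":[[-0.1,0.12,-0.8],[0,0,-0.9],[0,0,-0.9],[0,0,-0.9],[0,0,-0.9],[0,0,-0.9],[0,0,-0.9],[0,0,-0.9],[0,0,0]],"angular":[[0,0.12,0],[0,0,0],[0,0,0],[0,0,0],[0,0,0],[0,0,0],[0,0,0],[0,0,0],[0,0,0]]}' -
```

```text
time: 21.65
tool_pos: [434.8, -74.4, 52.1]
tcp_rot: [3.141, -0.006, -1.524]
contact_force: [0.8, -0.1, -0.5]
grip_width: 91.5
```

```bash
python3 -m jog '{"xyz":[[-0.25,0.2,-0.6],[0,0,-0.6],[-0.05,0,-0.5],[0,0,0]],"angular":[[0,0,0],[0,0,0],[0,0,0],[0,0,0]]}' -
```

```text
time: 22.05
tool_pos: [430.7, -71.8, 16.2]
tcp_rot: [3.141, -0.006, -1.525]
contact_force: [-0.4, -0.8, -0.2]
grip_width: 92.2
```

```bash
python3 -m jog '{"xyz":[[0,0.06,0],[0,0,0],[0,0,0],[0,0,0],[0,0,0],[0,0,0],[0,0,0],[0,0,0],[0,0,0],[0,0,0]],"angular":[[0,0,0],[0,0,0],[0,0,0],[0,0,0],[0,0,0],[0,0,0],[0,0,0],[0,0,0],[0,0,0],[0,0,0]]}' 1
```

```text
time: 23.05
tool_pos: [432.6, -70.7, 18.2]
tcp_rot: [-3.138, -0.007, -1.526]
contact_force: [0.5, -0.2, -0.2]
grip_width: 26.7
```

Gripped. Push home.

```bash
python3 -m jog '{"xyz":[[0.25,0.013,0],[0.25,0.013,0],[0.2,0.01,0],[0.1,0,0]],"angular":[[0,0,0],[0,0,0],[0,0,0],[0,0,0]]}' -
python3 - <<'E'
from h import *
im=capture('wrist');save(im,'w13',None,1.5)
E
```

```text
time: 23.45
tool_pos: [444.8, -69.9, 17.9]
tcp_rot: [3.135, -0.006, -1.524]
contact_force: [-12.7, -6.0, 12.4]
grip_width: 26.4
```

View pics/w13.png

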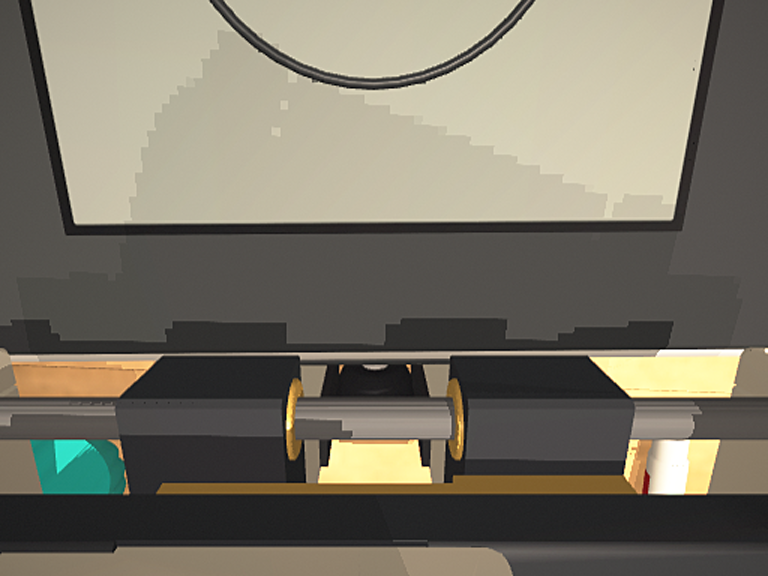

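The light is off and the knob is home against its stop (12 N). I'll release, then rise.

```bash
python3 -m jog '{"xyz":[[0,0,0],[0,0,0],[0,0,0],[0,0,0],[0,0,0],[0,0,0],[0,0,0],[0,0,0]],"angular":[[0,0,0],[0,0,0],[0,0,0],[0,0,0],[0,0,0],[0,0,0],[0,0,0],[0,0,0]]}' -1; python3 -m jog '{"xyz":[[0,0,0.5],[0,0,0.8],[0,0,0.8],[0,0,0.8],[0,0,0.8],[0,0,0.8],[-0.3,0,0.8],[-0.3,0,0.8],[-0.3,0,0.8],[0,0,0]],"angular":[[0,0,0],[0,0,0],[0,0,0],[0,0,0],[0,0,0],[0,0,0],[0,0,0],[0,0,0],[0,0,0],[0,0,0]]}' -
python3 - <<'E'
from h import *
im=capture('top');save(im,'t14',(190,130,420,290),3.4)
im=capture('wrist');save(im,'w14',None,1.5)
im=capture('scene');save(im,'s14',None,1.5)
E
```

```text
time: 24.3
tool_pos: [446.0, -70.3, 17.7]
tcp_rot: [3.135, -0.006, -1.524]
contact_force: [0.2, 0.0, 0.1]
grip_width: 85.7
time: 25.3
tool_pos: [426.7, -69.9, 167.0]
tcp_rot: [3.138, -0.008, -1.523]
contact_force: [-0.8, -0.7, -0.8]
grip_width: 91.7
```

View pics/t14.png

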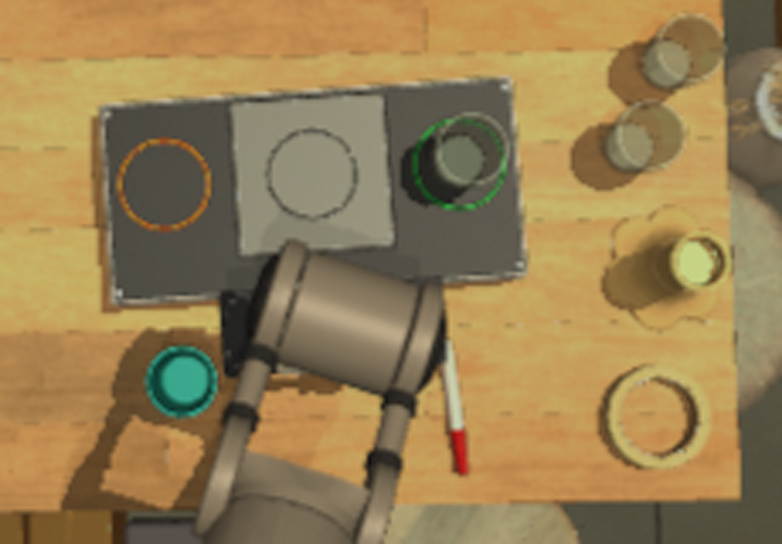

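View pics/w14.png

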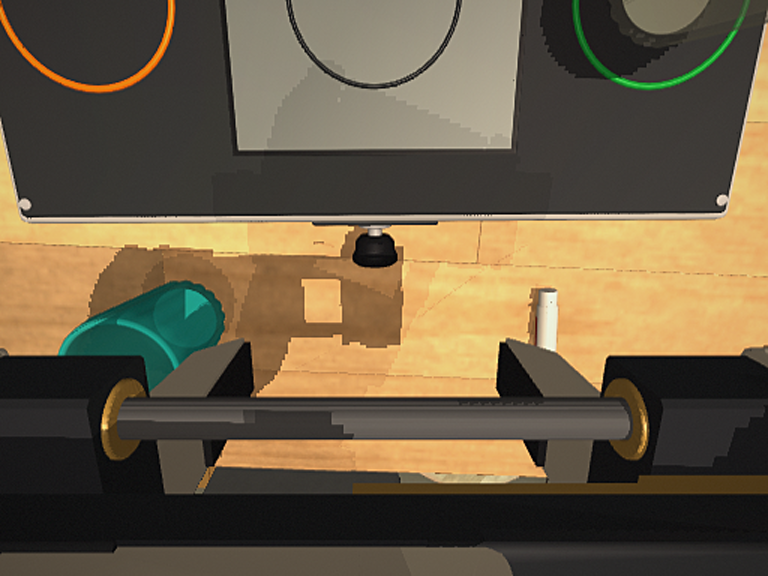

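View pics/s14.png

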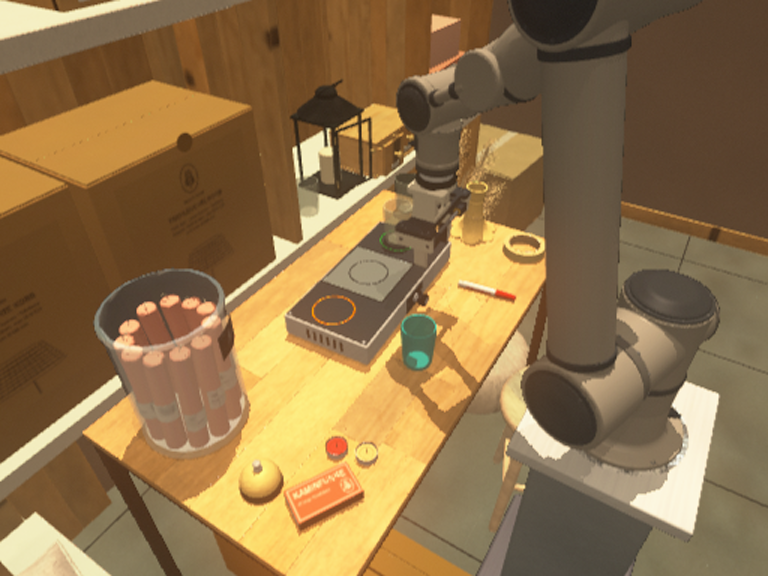

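The window is dark, the green band is hidden (knob at (376,250)), and the glass stands inside the green ring (top crop (460,160)). Nothing else has shifted and the gripper touches nothing. Handing in.

```bash
python3 -c "
from plant import bot
bot.close_job();print(bot.get_obs()['time'])"
```

```text
the job is handed in; nothing more can be done
the job is handed in; nothing more can be done
```

The whole sequence is done and handed in, with the robot's clock at about 25.5 s of the 67 s allowed. No verdict was reported.

- **Light on:** I gripped the knob and pulled it out 12 mm. The window glowed and the green band showed on the shaft.
- **Lit ring:** I slid the glass along the top without lifting it and let go. It stood untouched for just over 2 s with the light on, about 3 mm from the ring's centre.
- **Green ring:** I slid it on and let go. The last close-up showed its foot within about 1 mm of the ring's centre.
- **Light off:** I pushed the knob in until it met its stop at about 12 N. The last pictures show the window dark, the green band hidden and the gripper clear of everything.

In the last pictures the glass is still in the green ring and upright, and none of the other things in view have visibly moved. One reading looked odd: the tool rose about 2 mm while closing on the glass. The downward force during the slide showed the glass was resting on the box then. No other check failed or disagreed.

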